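Ratchet a bench clamp shut on a doming block

TASK

The ratchet clamp on the jeweller's bench is set to release. Flip the small direction lever on its handle over to the other side so that it tightens, then swing the handle back and forth until the sliding jaw has the wooden doming block nipped tight against the stop, and let go. Work the clamp by its handle only: do not push the jaw or the block by hand.

Things in the scene. Friction and masses are not known exactly. Their poses are not given: they have to be found in the camera images.
- clamp: Fixed grey clamp base, 30 mm high, x -65..75, y -80..280 mm in its own frame. Origin: on the bench under the vertical axis of wheel and handle. -x points roughly to the robot (yaw within 0.25 rad), +y from wheel to stop, z up. On the axis a stiff dark wheel with 16 pins as teeth (22.5 degrees apart), 87 mm across, top at 76 mm; it drives the jaw 20 mm per radian and stays where left.
- handle (a joint): Swing of the ratchet handle, rad, -0.6 to 0.6: 0 = arm along the clamp's -x, + = anticlockwise from above (grip moves to the clamp's -y). Stays where left. Set to tighten, anticlockwise strokes close the jaw (about 5 N at the grip) and clockwise ones click back; up to 0.4 rad of a stroke is lost before a tooth catches. Two to four full strokes are needed; when tight, the handle stops.
- grip_top (a point): Centre of the top of the handle's grip: an upright round black peg, 18 mm in diameter, 50 to 115 mm above the bench, free all round, 175 mm from the clamp's axis, on a flat steel arm 26 mm wide with its top at 50 mm.
- pawl (a joint): Angle of the brass reversing pawl about its upright pivot on the handle's arm, 71 mm from the clamp's axis, rad; + = anticlockwise from above. -0.15 to -0.35 = release (as found), +0.15 to +0.35 = tighten (the smaller values while it rests on top of a tooth; it drops in at the next swing). Sprung over centre: pushed past 0 it goes on to its side by itself.
- lever_top (a point): Centre of the top of the direction lever's upright dark knob, 12 mm in diameter, 63 to 99 mm above the bench, 45 mm outward from the pawl's pivot. With the handle at 0 it stands 7 to 15 mm to the clamp's +y side of the arm's centre line when set to release, as far to the -y side when set to tighten. About 2 N flips it; the handle is stiff enough to stay still meanwhile.
- jaw: Sliding steel jaw on its rack: a plate 80 x 18 x 45 mm, top at 75 mm above the bench, that slides along the clamp's +y to close. Origin: on the clamp's axis at the start, 30 mm above the bench; the pressing face lies 88 mm to +y of the origin.
- stop: The fixed steel stop, 80 mm wide, top at 80 mm above the bench. Origin: middle of the lower edge of the face that looks to the jaw, 30 mm above the bench; its axes are parallel to the clamp's. Set at a different place each time.
- block: Wooden doming block, 60 x 50 x 60 mm (50 mm along the clamp's y), 0.25 kg, dark hollows in its top; stands loose on the clamp's base between jaw and stop. Origin: centre of its underside, 30 mm above the bench. It is tight when the jaw has travelled jaw face to stop face less 50 mm (25 to 38 mm).
Things that resemble listed ones, but are neither listed nor needed, are in the scene too. What is meant by the block is not red or yellow, and is the larger of those in its own colour.

How it is judged:
On the way, in this order (a step that is already met when the one before it is completed fails the run):
1. the direction lever is flipped to tighten (value of joint pawl above 0.05 rad), for 0.2 s.
2. the jaw has been ratcheted forward by more than 3 mm (y of jaw in the frame of clamp above 0.003 m), for 0.1 s.
At the end, for the whole second after the job is handed in: The block stands upright (within 7 degrees) and at rest on the clamp's base, nipped between jaw and stop with no more than 2.5 mm of play (jaw origin no more than 140.5 mm from the stop's face) and within 30 mm of the middle of the stop; the direction lever is still on the tightening side (y of stop in the frame of jaw below 0.1405 m and y of block in the frame of stop between -0.028 and -0.022 m and x of block in the frame of stop between -0.03 and 0.03 m and z of block in the frame of stop below 0.006 m and angle between block's own z axis and vertical below 0.12 rad and value of joint pawl above 0.02 rad and linear speed of block below 0.02 m/s); the robot touches nothing.
It fails at once if the jaw or the block is pushed by hand (contact force between any of the arm, the fingers and jaw above 3 N or contact force between any of the fingers, the arm and block above 3 N).
It also fails if it takes over 64 s, if anything falls off the work surface, if the arm or the gripper's body presses on something with over 40 N, if the wrist force passes 120 N, or if a joint passes its speed limit or range.

ROBOT

A 6-joint arm with a two-finger parallel gripper is mounted at the origin on the work surface. World frame = base frame: x ahead of the robot, y to its left, z up, the work surface at z = 0. Lengths are in m, angles in rad, forces in N, time in s.
With the tool pointing down it reaches from about 0.225 to 0.875 m from the base axis. Payload 3.4 kg.
Tool frame: the origin (TCP) lies midway between the tips of the shut fingers; the grasp point (between the pads) lies behind it (tcp_to_grasp is the z of the grasp point in the tool frame, in m); z points along the fingers, y is the line along which they close (so a half turn about z gives the same grasp; the last joint's range is limited). The gripper opens to 85 mm and grips with 20 to 120 N. Pads are 22 mm wide; open, the fingers measure 114 mm over their backs; the gripper's body (76 mm by 85 mm) begins 54 mm behind the grasp point. The pads swing forward as they close: fully open they stand 13 mm farther back than shut.
Start: joints at [1.002, 0.276, 1.505, -0, 1.361, -0.121], TCP at [0.249, 0.518, 0.231] pointing down, gripper open.
Joint ranges: [-2.89, 2.89], [-0.75, 2.08], [0.22, 2.7], [-1.18, 4.32], [0.11, 2.71], [-2.7, 2.7]. Speed limits (rad/s): [2.57, 2.57, 3.14, 3.14, 3.14, 3.14].

INTERFACE

Orientations are given as a unit quaternion [w, x, y, z].
In Python, from cell import * gives the robot as it stands. Calls block until the motion is done:
- move_to(position, orientation): joint-space move of the TCP to a pose.
- move_straight(position, rot=None, velocity=0.15, force_limit=None): straight line of the TCP; rot=None keeps the orientation; velocity is the mean speed in m/s. With force_limit (N) it stops when the force on the tool has changed by that much, and returns True; else False.
- movej(angles): joint-space move.
- grip(opening): finger opening in m; the grip force is fixed at half the most; returns when the fingers have stopped.
- wait(seconds).
- inverse_kinematics(position, orientation): joint angles nearest the present ones, or None.
- observe(): the state.
- snapshot(name): name is "scene" or "top" or "wrist"; returns the picture (400x640x3 uint8, red, green, blue); there is no depth.
- get_calibration(name): a dict with "camera_matrix" (3x3 intrinsics, pixels), "camera_from_world" (4x4, takes a point from world to camera coordinates). Camera axes: x right, y down, z forward; pixel columns grow to the right and rows downward; lengths in m; the calibration is good to about 2 mm. A picture is of the moment at which its call begins: read the wrist's pose just before it. get_calibration takes no time and is no camera call; for the wrist camera it gives the pose at the moment of the call.
A pose or a line that the arm cannot do raises PlanningError and nothing moves.
- hand_in(): hands the job in; it is judged then, once.
The state is a dict: "time_s": time; "joint_pos": joint angles; "dq": joint speeds; "joint_efforts": joint torques, N m; "eef_pos": TCP position; "tool_rot": TCP orientation; "wrist_force": force on the tool from outside, world axes, zero at the start; "torque": the same for the moment, N m; "finger_gap": finger opening in m; "grasp_force": force on a finger pad.
Only numpy, scipy, OpenCV 4.12 (cv2) and the standard library are available. Lean on these libraries where they do the work, as an engineer would, in place of code of your own. Each camera call takes 0.05 s, during which the arm holds its last target. There are 200 camera calls.

## Working session

There is one attempt and no reset: what is moved stays moved. The work goes in short steps, each a Python script; the robot and the scene stay as the last script left them, time stands still between calls to the robot, and variables do not carry over. Pictures are saved under pics/ and viewed, at most 10 in all, crops included, and the job is handed in when it is done.

```bash
mkdir -p pics; ls
python3 - <<'E'
from cell import *
import cv2,numpy as np
s=observe();print(s['time_s'],s['eef_pos'],s['tool_rot'])
for n in("scene","top"):
    im=snapshot(n);cv2.imwrite(f"pics/{n}0.png",im[:,:,::-1])
    c=get_calibration(n);print(n,np.round(c["camera_matrix"],1).tolist(),np.round(c["camera_from_world"],3).tolist())
E
```

```text
pics
0.0 [0.24867238 0.51783863 0.23042369] [-3.11329399e-04  2.22005787e-01  9.75044892e-01 -8.89630736e-04]
scene [[408.9, 0.0, 314.8], [0.0, 408.9, 202.4], [0.0, 0.0, 1.0]] [[0.865, 0.501, 0.007, -0.572], [0.303, -0.512, -0.804, -0.064], [-0.399, 0.698, -0.595, 0.927], [0.0, 0.0, 0.0, 1.0]]
top [[366.7, 0.0, 319.7], [0.0, 366.7, 201.1], [0.0, 0.0, 1.0]] [[-0.015, -1.0, 0.007, 0.06], [-0.969, 0.013, -0.246, 0.62], [0.246, -0.011, -0.969, 0.594], [0.0, 0.0, 0.0, 1.0]]
```

View pics/scene0.png

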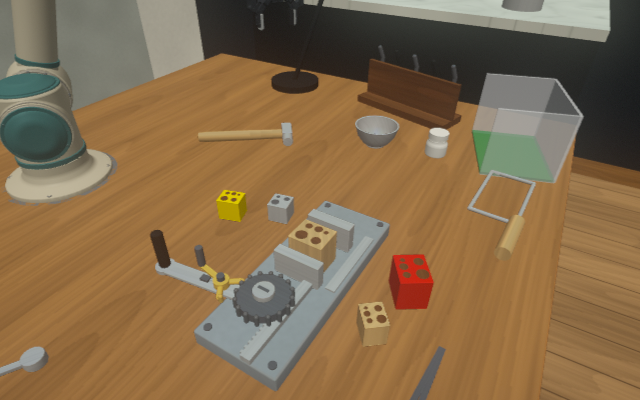

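View pics/top0.png

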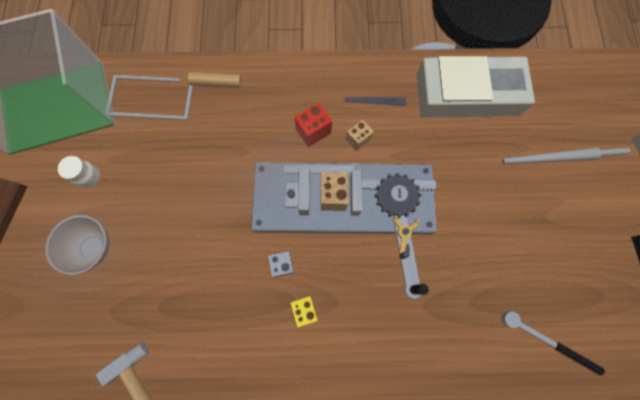

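The top view shows the wheel at about (398,195), the grip peg at (418,290), the lever knob near (404,252), the jaw at (356,190), the block at (335,190) and the stop at (304,190). In the scene view the grip top is near (157,235), the knob top near (199,248) and the wheel hub near (263,290). I'll enlarge these parts to get better pixel positions.

Run:
```python
import cv2,numpy as np
a=cv2.imread("pics/scene0.png")[215:335,140:310];b=cv2.imread("pics/top0.png")[180:300,370:450]
r=lambda i,f:cv2.resize(i,None,fx=f,fy=f,interpolation=cv2.INTER_CUBIC)
o=np.hstack([r(a,3),np.pad(r(b,3),((0,0),(0,0),(0,0)))])
cv2.imwrite("pics/crop1.png",o);print(o.shape)
for n,(r0,r1,c0,c1) in {"scene":(215,335,140,310),"top":(180,300,370,450)}.items():
    im=cv2.imread(f"pics/{n}0.png");m=np.zeros(im.shape[:2],np.uint8);m[r0:r1,c0:c1]=(im[r0:r1,c0:c1].max(2)<75)*255
    k,l,st,ce=cv2.connectedComponentsWithStats(m)
    for i in range(1,k):
        if st[i,4]>15:print(n,st[i].tolist(),ce[i].round(1))
```

```text
(360, 750, 3)
scene [151, 230, 19, 38, 417] [160.2 248.2]
scene [280, 308, 6, 13, 27] [282.8 313. ]
top [400, 253, 5, 6, 21] [401.9 255.6]
top [410, 284, 18, 10, 150] [419.1 288.9]
```

View pics/crop1.png

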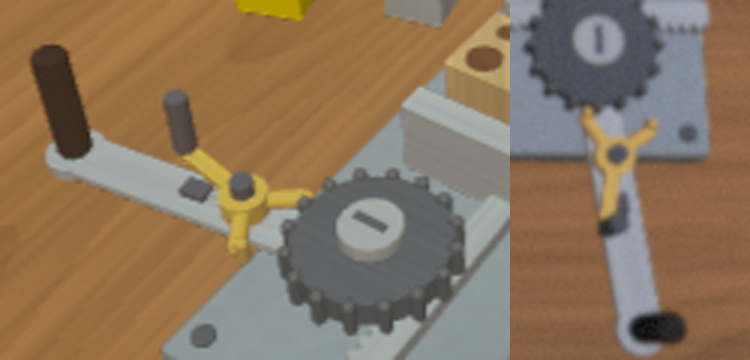

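The crop gives these pixel centres. In the scene view: grip top (156.3,233), knob top (198.7,247), pivot (220.3,276), hub (263.3,291). In the top view: grip top about (424,289), knob top about (407,250.5), pivot (405.7,231), hub (399.7,193.5). Next I'll triangulate these points and check their heights.

```bash
cat > h.py <<'E'
from cell import *
import cv2,numpy as np
from scipy.spatial.transform import Rotation as R
def P(c): return np.array(c["camera_matrix"])@np.array(c["camera_from_world"])[:3]
def tri(c1,p1,c2,p2):
    X=cv2.triangulatePoints(P(c1),P(c2),np.float64(p1).reshape(2,1),np.float64(p2).reshape(2,1))[:,0];return X[:3]/X[3]
def plane(c,p,z):
    M=P(c);H=M[:,[0,1,3]].copy();H[:,2]+=M[:,2]*z;q=np.linalg.solve(H,[p[0],p[1],1]);return np.r_[q[:2]/q[2],z]
def proj(c,X):
    q=P(c)@np.r_[X,1];return q[:2]/q[2]
E
python3 - <<'E'
from h import *
S=get_calibration("scene");T=get_calibration("top")
for n,a,b,z in[("grip",(156.3,233),(424,289),.115),("knob",(198.7,247),(407,250.5),.099),("pivot",(220.3,276),(405.7,231),.07),("hub",(263.3,291),(399.7,193.5),.078)]:
    print(n,tri(S,a,T,b).round(4),plane(S,a,z).round(4),plane(T,b,z).round(4))
# base top face corners by colour in the top view
for p in [(257,164),(433,165),(437,233),(253,232)]: print(plane(T,p,.03).round(4))
for p in [(328,203),(389,222)]: print('s',plane(S,p,.03).round(4))
E
```

```text
grip [ 0.4614 -0.1165  0.1135] [ 0.4633 -0.1173  0.115 ] [ 0.4611 -0.1164  0.115 ]
knob [ 0.5248 -0.0976  0.1008] [ 0.5224 -0.0969  0.099 ] [ 0.5258 -0.0972  0.099 ]
pivot [ 0.5646 -0.1049  0.0687] [ 0.5655 -0.1057  0.07  ] [ 0.5643 -0.1046  0.07  ]
hub [ 0.6352 -0.0981  0.0708] [ 0.6396 -0.1027  0.078 ] [ 0.6329 -0.0966  0.078 ]
[0.7113 0.1754 0.03  ]
[ 0.7047 -0.1795  0.03  ]
[ 0.5662 -0.1746  0.03  ]
[0.5731 0.1794 0.03  ]
s [0.5895 0.1749 0.03  ]
s [0.7139 0.1805 0.03  ]
```

The heights check out (grip 113.5 mm against 115, knob 101 against 99), and the grip-to-axis (173 mm) and pivot-to-axis (70 mm) distances also fit. The axis is at about (0.634, -0.098), the clamp yaw is about -0.02 and the handle stands at about +0.126. Next I'll flip the lever.

```bash
cat >> h.py <<'E'
AX=np.array([.634,-.098]);YAW=-.019
def arm(h):  # outward unit vector of the handle, and lateral (clamp +y side)
    t=YAW+h; return -np.array([np.cos(t),np.sin(t)]),np.array([-np.sin(t),np.cos(t)])
def quat(yaw): return [0,np.cos(yaw/2),np.sin(yaw/2),0]  # down, tool x at yaw
E
python3 - <<'E'
from h import *
d,n=arm(.126)
p=lambda lat,z:np.r_[AX+d*.112+n*lat,z]
q=quat(np.pi/2+YAW+.126)
grip(0.0)
move_to(p(.046,.16),q);s=observe();print(s['time_s'],s['eef_pos'],s['joint_pos'])
print(move_straight(p(.046,.074),force_limit=10))
print(move_straight(p(.010,.074),velocity=.05,force_limit=15));s=observe();print(s['eef_pos'],p(.010,.074),s['wrist_force'])
move_straight(p(.05,.074));move_straight(p(.05,.20),velocity=.2)
for nme in("scene","top"):cv2.imwrite(f"pics/{nme}1.png",snapshot(nme)[:,:,::-1])
a=cv2.imread("pics/scene1.png")[215:335,140:310];b=cv2.imread("pics/top1.png")[180:300,370:450]
cv2.imwrite("pics/crop2.png",cv2.resize(np.hstack([a,b]),None,fx=3,fy=3,interpolation=cv2.INTER_CUBIC));print(observe()['time_s'])
for Y in (YAW+.126,YAW+.126+np.pi):
  for h in(-.6,.6):
    dd,_=arm(h);print(h,Y,inverse_kinematics(np.r_[AX+dd*.175,.07],quat(Y+h-.126)))
E
```

```text
3.1667 [ 0.51792479 -0.06345413  0.16015045] [-2.55551512e-01  2.47911381e-01  1.73108906e+00  3.80073070e-04
  1.16230413e+00 -3.63816593e-01]
False
False
[ 0.5215518  -0.10012088  0.07395073] [ 0.52157257 -0.10001834  0.074     ] [-0.03682219 -0.00560104  0.50809397]
6.0583
-0.6 0.107 [-1.34478911e-01  3.03480082e-01  1.91831007e+00 -4.44089210e-16
  9.19802502e-01  2.05531742e+00]
0.6 0.107 [-5.11278314e-01  3.45903013e-01  1.84772685e+00 -4.44089210e-16
  9.47962794e-01  4.78518013e-01]
-0.6 3.2485926535897933 [-1.34478911e-01  3.03480082e-01  1.91831007e+00 -4.44089210e-16
  9.19802502e-01 -1.08627524e+00]
0.6 3.2485926535897933 [-5.11278314e-01  3.45903013e-01  1.84772685e+00 -4.44089210e-16
  9.47962794e-01 -2.66307464e+00]
```

View pics/crop2.png

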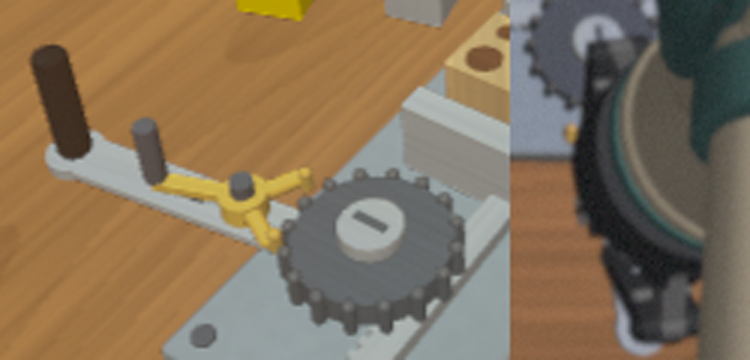

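The lever is flipped: the knob top has moved from crop (176,96) to (146,125), and the grip hasn't moved. Next I'll put the fingers loosely around the grip and work the strokes.

```bash
cat >> h.py <<'E'
def hp(h,z=.068,r=.175): return np.r_[AX+arm(h)[0]*r,z]
def hang():  # handle angle of the tcp
    v=observe()['eef_pos'][:2]-AX; return np.arctan2(-v[1],-v[0])-YAW
def swing(h1,lim,vel=.15):
    h0=hang();k=max(1,int(np.ceil(abs(h1-h0)/.3)))
    for h in np.linspace(h0,h1,k+1)[1:]:
        if move_straight(hp(h),quat(YAW+h),velocity=vel,force_limit=lim): return True
    return False
E
python3 - <<'E'
from h import *
grip(.05)
move_to(hp(.126,.19),quat(YAW+.126))
print(move_straight(hp(.126),force_limit=8,velocity=.12))
grip(.025);s=observe();print(s['time_s'],s['finger_gap'],s['wrist_force'])
for i in range(2):
    print('cw',swing(-.59,20),hang(),observe()['wrist_force'].round(1))
    t=swing(.59,25,.12);s=observe();print('ccw',t,hang(),s['wrist_force'].round(1),s['time_s'])
    if t and hang()<.54:break
cv2.imwrite("pics/scene2.png",snapshot("scene")[:,:,::-1])
E
```

```text
False
9.4083 0.025142196457285545 [-0.08209385 -0.14707418 -0.40070356]
cw False -0.5854973903862931 [-0.4 -0.7 -0.4]
ccw False 0.5873849117945824 [-0.4  0.1  0.2] 12.9917
cw False -0.5857593125063626 [-0.5  0.2 -0.9]
ccw True 0.37257703047718066 [-1.1 15.5  6.7] 17.0083
```

View pics/scene2.png

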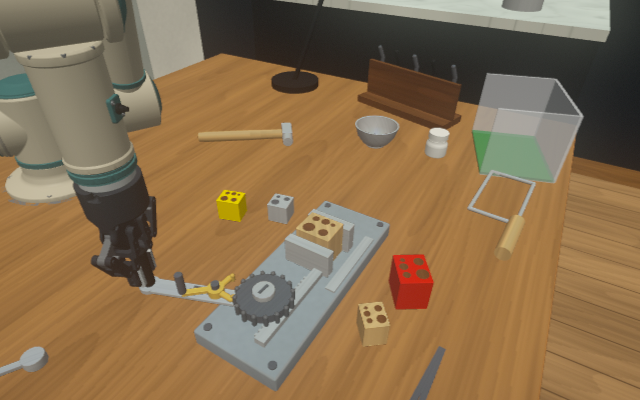

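The scene view shows the jaw against the block and the block against the stop. The handle stopped hard at about 0.37 rad. I'll push once more slowly to confirm, then let go and look.

Run:
```python
from h import *
h=hang();swing(h-.06,20,.08)
print(swing(h+.15,28,.05),hang(),observe()['wrist_force'].round(1))
h=hang();swing(h-.018,20,.05)
print(observe()['wrist_force'].round(1))
grip(.05);x=hang();print(move_straight(hp(x,.2),velocity=.15,force_limit=10))
move_to([.3,-.3,.3],observe()['tool_rot'])
for n in("scene","top"):cv2.imwrite(f"pics/{n}3.png",snapshot(n)[:,:,::-1])
a=cv2.imread("pics/scene3.png")[195:335,140:370];b=cv2.imread("pics/top3.png")[150:290,280:450]
cv2.imwrite("pics/crop3.png",cv2.resize(np.hstack([a,b]),None,fx=2,fy=2,interpolation=cv2.INTER_CUBIC));print(observe()['time_s'],observe()['wrist_force'].round(1))
```

```text
True 0.37189127860986865 [-0.6 15.4  7. ]
[-1.8  9.4  3.6]
False
20.6583 [-0.1 -0.5 -0.8]
```

View pics/crop3.png

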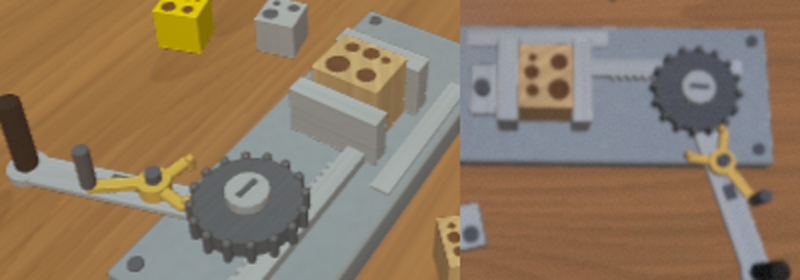

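The block is nipped between jaw and stop with no visible gap. The lever is on the tightening side, the handle stopped twice at the same angle (0.372 rad), and the arm is clear.

```bash
python3 -c "
from cell import *
print(hand_in())"
```

```text
the job is handed in; nothing more can be done
None
```

I flipped the lever to tighten and ratcheted the jaw until the block was nipped tight against the stop. I then let go of the handle and handed the job in at about 21 s; no verdict came back.

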